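# Clamp a glued glass sight tube without cracking it

### The arm

A 7-joint arm with a two-finger parallel gripper is mounted at the origin on a cart in front of the work surface, level with it; the furniture and walls round the work are solid. World frame = base frame: x ahead of the robot, y to its left, z up, the work surface at z = 0. Lengths are in m, angles in rad, forces in N, time in s.
With the tool pointing down it reaches from about 0.4 to 0.9 m from the base axis. Payload 5.5 kg.
Tool frame: the origin (TCP) lies at the very end of the fingers, on their centre line; the grasp point (between the pads) lies manip.hold_point_z behind it (manip.hold_point_z is the distance from the TCP to the grasp point, in m); z points along the fingers, y is the line along which they close (so a half turn about z gives the same grasp; the last joint's range is limited). The gripper opens to 85 mm and grips with 20 to 120 N. Pads are 22 mm wide; open, the fingers measure 114 mm over their backs; the gripper's body (76 mm by 85 mm) begins 54 mm behind the grasp point. The pads swing forward as they close: fully open they stand 13 mm farther back than shut.
Start: joints at [-0.87, 0.501, -0.427, 1.55, 0.221, 1.138, -0.21], TCP at [0.276, 0.589, 0.231] pointing down, gripper open.
Joint ranges: [-2.88, 2.88], [-0.31, 2.03], [-1.54, 1.56], [0.2, 2.42], [-1.41, 4.55], [0.19, 2.02], [-2.57, 2.57]. Speed limits (rad/s): [2.57, 2.57, 3.14, 3.14, 3.14, 3.14, 3.14].

### API

Orientations are given as [roll, pitch, yaw] about the fixed x, y, z axes, in that order (R = Rz(yaw) Ry(pitch) Rx(roll)).
In Python, from cell import manip gives the robot as it stands.
- The arm moves only by the shell command python3 -m crank 'ROWS' [OPENING]. ROWS is JSON, a list of rows, each a list of 2 entries, a list of its own where there are three numbers: the shift along the tool's x, y, z in mm, then the turn, a rotation vector about the tool's x, y, z in degrees. In form: [[[x, y, z], [rx, ry, rz]], ...]. A call has 1 to 10 rows; each row is the pose to reach, as a shift and turn from the pose commanded when the call began, along the tool's axes at that moment; what a row does not reach only later rows make up. A row lasts 1/12 s, in which the tool goes at most 41.7 mm and 7.16 degrees, less where a joint would pass 70% of its speed; a pose out of reach is approached as far as the arm can. A call with a gripper value outside its range is refused whole. OPENING is the finger opening in mm, from 0 to 85.4, set as the call begins (- or left out, the last holds). The fingers move at their own pace and stop on an object; the grip force is fixed at half the most. Time passes only in rows, so rows that repeat a pose let the fingers close. It gives the time, the measured TCP pose, the force, the opening and the grip force at its end, in the units of the state.
- manip.observe(): the state, without advancing time (a new reading comes with each control period).
- manip.get_image(name): name is "side" or "top" or "wrist"; returns a dict with "color" (480x640x3 uint8, blue, green, red), "z_map" (480x640 float32, m along the optical axis (not along the pixel's ray), 0 where there is no reading), "mtx" (3x3 intrinsics, pixels), "dist_coeffs" ([k1, k2, p1, p2, k3] as OpenCV has them; the pictures are not rectified), "world_to_cam" (4x4, takes a point from world to camera coordinates); the wrist camera has in their place "T_tool_cam" (4x4, takes a point from camera to tool coordinates, whose origin is the TCP and whose axes are the flange's). Camera axes: x right, y up, looking along -z (the intrinsics and any distortion apply to the point x, -y, -z); pixel columns grow to the right and rows downward; lengths in m; the calibration is good to about 2 mm. A picture is of the moment at which its call begins: read the wrist's pose just before it.
- manip.job_done(): hands the job in; it is judged then, once.
The state is a dict: "t": time; "joints": joint angles; "joint_vel": joint speeds; "joint_torque": joint torques, N m; "ee_pos": TCP position; "eef_rot": TCP orientation; "wrist_force": force on the tool from outside, world axes, zero at the start; "torque": the same for the moment, N m; "width": opening from 0.0 (shut) to 1.0 (fully open); "grasp_force": force on a finger pad.
Only numpy, scipy, OpenCV 4.12 (cv2) and the standard library are available. Lean on these libraries where they do the work, as an engineer would, in place of code of your own. Each camera call takes 0.05 s, during which the arm holds its last target. There are 200 camera calls.

### The job

Swing the steel keeper arm clear of the glass tube on the sloping rack, pick the tube up with a light grip and lay it gently in the two V rests of the quick clamp, without letting it touch the bench. Then squeeze the clamp's trigger again and again, letting it spring back each time, until the sprung pad holds the tube firmly against the fixed stop, its spring part-way in but not nearly bottomed; advance the jaw only with the trigger. The tube is glass: no hard pinch, no knock; let go of everything at the end and leave the loupe, the round tin and the dust blower where they stand.

Things in the scene. Friction and masses are not known exactly. Their poses are not given: they have to be found in the camera images.
- rack: Plywood rack, fixed, right of centre: 150 x 80 mm base; on it a 70 mm wide board rises at 32 degrees from horizontal toward the rack's +x (to the right, apart from yaw). Two black V rests and a low end stop hold the tube lying up the slope, its axis 30 mm above the board's face, free to the fingers for 60 mm round its middle. Origin: centre of the base's underside, z up.
- rack_seat (a point): Centre of the tube as it lies in the rack; axes of the rack body (not tilted).
- tube: Glass sight tube with brass end collars: a plain round cylinder 26 mm in diameter, 120 mm long, about 0.09 kg. Origin at its centre, x along its axis (ends alike). Starts in the rack, tilted 32 degrees, upper end to the rack's +x. It cracks if the fingers' forces on it, added up, pass 100 N (about 50 N of grip), or if it is knocked or pressed against rack or clamp with over 50 N.
- keeper (a joint): Swing (rad) of the keeper, a flat steel arm pivoting 34 mm to the rack's +y side of the tube and 48 mm up the slope from its middle, crossing 3.5 mm over the tube. At 0 it points to the rack's -y; grows as the free end swings up the slope (to +x) about the slope's normal; stop at 1.75. Swing it past 1.2 to free the tube. Light friction, under 1 N at the knob; stays where left.
- keeper_knob (a point): Point on the axis of the keeper's upright knob, 11 mm below its top: a round steel pin 12 mm in diameter, 31 mm tall above the arm, standing square to the slope, 66 mm from the pivot. Its axes are those of the keeper, z along the normal of the slope.
- clamp: One-hand quick clamp on a steel rail 64 x 300 mm, fixed, left of centre. Origin: centre of the rail's underside; y along the bar (to the left, apart from yaw), z up. Along y: fixed stop (68 mm high, face at y = -115 mm), two black V rests, sprung pad, grey jaw on a toothed bar, 75 mm high housing with upright fixed handle and trigger (y = 94 to 148 mm).
- clamp_seat (a point): Tube centre when home in the clamp's V rests, 48 mm above the bench, end against the fixed stop; axes of the clamp; the tube's axis lies along clamp y. Lay it 4 to 10 mm to +y of this to clear the stop; the pad then pushes it home. The rests are 14 mm long, 38 mm either side of its middle, leaving 62 mm free between and 36 mm of depth under the axis.
- pad_face (a point): Centre of the black round rubber pad's face (28 mm across), 48 mm above the bench, facing the tube, toward clamp -y. It starts 20 to 30 mm from the end of a tube lying home.
- clamp_pad (a joint): How far the sprung pad is pushed back into the jaw (m): 0 free, 0.022 bottomed. Spring preload 3 N, 7.5 N at 0.015. Held firmly means between 0.004 and 0.018 (it eases back by up to 0.001 on release, so stop squeezing at 0.006 to 0.015); above 0.019 the tube is overloaded and counts as cracked.
- clamp_jaw: Grey jaw block (40 x 22 x 46 mm) with its bar, carrying the pad; origin at the block's centre. Moves toward clamp -y only; stays where it is by friction (10 N). Do not push it by hand.
- clamp_trigger (a joint): Trigger travel (m): 0 released, 0.011 fully squeezed; springs back (5 to 6 N). It moves toward clamp -y, toward the fixed handle. A full squeeze drives the jaw about 8 mm (one tooth; the first may give 1 to 11 mm), a part squeeze less. Let it come right back between squeezes. A squeeze takes up to about 25 N.
- trigger_grip (a point): Point on the outer (clamp +y) face of the black upright trigger, 116 mm above the bench: the trigger is 28 mm wide, 10 mm thick, its top 136 mm above the bench; moves with it.
- handle_grip (a point): On the outer (clamp -y) face of the black upright fixed handle, 116 mm above the bench: 30 mm wide, 10 mm thick, top at 136 mm. Released, the outer faces of handle and trigger are 54 mm apart; squeezed, 43 mm. The handle does not give, so fingers that close evenly should be centred about 21.5 mm from this point toward clamp +y.
- loupe_by: Black eye loupe, 41 mm wide, 38 mm tall, standing loose near the front edge; origin centre of underside. Leave alone.
- tin_by: Round lidded tin, 62 mm wide, 28 mm tall, loose, right of the rack; origin centre of underside. Leave alone.
- blower_by: Rubber dust blower, bulb 54 mm wide, 103 mm tall with its nozzle up, loose, behind the clamp; origin centre of underside. Leave alone.

How it is judged:
By the outcome, as a careful person would: the job done as asked, in the order asked, and still so for the second after the job is handed in, with the robot touching nothing.
It also fails if it takes over 58 s, if anything falls off the work surface, if the arm or the gripper's body presses on something with over 40 N, if the wrist force passes 120 N, or if a joint passes its speed limit or range.

## Working session

There is one attempt and no reset: what is moved stays moved. The work goes in short steps, Python scripts to look and compute and a shell command to move; the robot and the scene stay as the last step left them, time stands still between calls to the robot, and variables do not carry over. Pictures are saved under pics/ and viewed, at most 12 in all, crops included, and the job is handed in when it is done.

```bash
ls; mkdir -p pics; cat > h.py <<'E'
import numpy as np, cv2
from scipy.spatial.transform import Rotation as R
from cell import manip
def tool():
    s=manip.observe(); T=np.eye(4); T[:3,:3]=R.from_euler('xyz',s['eef_rot']).as_matrix(); T[:3,3]=s['ee_pos']; return T
def grab(name,fn):
    T=tool(); im=manip.get_image(name)
    c2w = T@im['T_tool_cam'] if name=='wrist' else np.linalg.inv(im['world_to_cam'])
    cv2.imwrite(f'pics/{fn}.png',im['color']); np.savez(f'pics/{fn}.npz',z=im['z_map'],K=im['mtx'],d=np.array(im['dist_coeffs']),c2w=c2w,c=im['color'])
def load(fn): return dict(np.load(f'pics/{fn}.npz'))
def cloud(D):
    h,w=D['z'].shape; v,u=np.mgrid[:h,:w]; uv=np.stack([u,v],-1).reshape(-1,1,2).astype(float)
    n=cv2.undistortPoints(uv,D['K'],D['d']).reshape(h,w,2); z=D['z']
    P=np.stack([n[...,0]*z,-n[...,1]*z,-z,np.ones_like(z)],-1)@D['c2w'].T
    P=P[...,:3]; P[z<=0]=np.nan; return P
def proj(D,p):
    q=(np.linalg.inv(D['c2w'])@np.r_[p,1])[:3]*[1,-1,-1]
    return cv2.projectPoints(q.reshape(1,3),np.zeros(3),np.zeros(3),D['K'],D['d'])[0].ravel()
E
python3 - <<'E'
from h import *
print(manip.observe(), manip.hold_point_z)
for n in ['top','side']: grab(n,n+'0')
a=cv2.imread('pics/top0.png');cv2.imwrite('pics/top0.png',a)
E
```

```text
pics
{'t': 0.0, 'joints': array([-0.86981941,  0.50189702, -0.4267626 ,  1.55144496,  0.22081215,
        1.13831981, -0.21029467]), 'joint_vel': array([-6.20050944e-04,  1.72623277e-03, -1.17784402e-03, -1.01022437e-03,
       -2.20891427e-05, -9.58022913e-04, -3.01491338e-04]), 'joint_torque': array([ 6.06154135e-04, -5.69523346e+01, -5.81609219e+00, -2.80936897e+01,
        1.05120608e-02,  1.16710580e-02,  2.83393268e-05]), 'ee_pos': array([0.27531457, 0.5880379 , 0.2302281 ]), 'eef_rot': array([-3.13958227e+00, -5.13011669e-05,  2.70385490e+00]), 'wrist_force': array([ 0.32580454, -0.15390893,  0.42731129]), 'torque': array([ 0.01908286, -0.02239668,  0.01418077]), 'grasp_force': 0.0, 'width': 1.0011877307028612} 0.0187
```

View pics/top0.png

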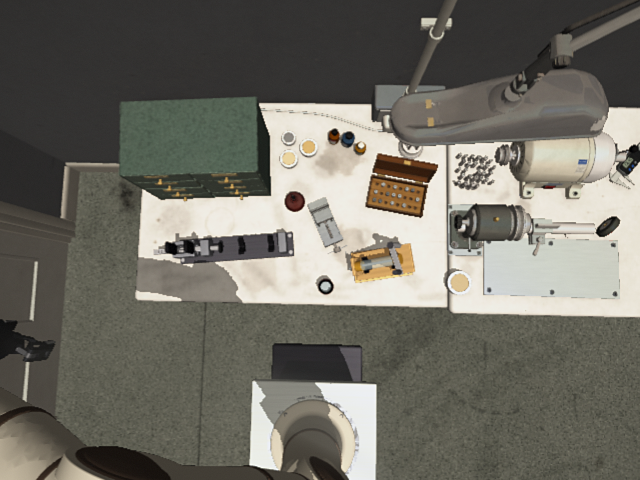

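View pics/side0.png

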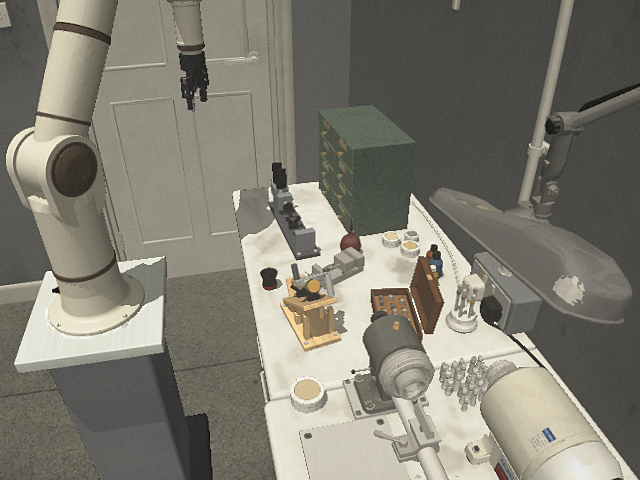

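The top view shows the clamp rail running from (160,250) to (293,243), with its fixed stop on the right at about (283,243). The rack is at (383,262), the loupe at (325,285), the tin at (458,281) and the blower at (294,201). I'll enlarge the rack and clamp.

```bash
python3 - <<'E'
from h import *
D=load('top0'); c=D['c']
a=cv2.resize(c[228:292,340:424],None,fx=7,fy=7,interpolation=cv2.INTER_CUBIC)  # 588x448
b=cv2.resize(c[222:272,150:302],None,fx=5,fy=5,interpolation=cv2.INTER_CUBIC) # 760x250
o=np.zeros((600,760,3),np.uint8); o[:250,:760]=b; a=cv2.resize(a,(459,350)); o[250:,:459]=a
cv2.imwrite('pics/crop0.png',o)
P=cloud(D)
np.set_printoptions(precision=3,suppress=True)
for n,(u,v) in dict(loupe=(325,285),tin=(458,281),blow=(294,201),stop=(283,243),railR=(292,243),hous=(205,246),tube=(375,263),bench=(330,265)).items(): print(n,P[v,u])
E
```

```text
loupe [ 0.395 -0.023  0.006]
tin [ 0.412 -0.361  0.028]
blow [0.606 0.06  0.055]
stop [0.496 0.084 0.07 ]
railR [0.502 0.065 0.013]
hous [0.484 0.279 0.071]
tube [ 0.449 -0.141  0.104]
bench [ 0.448 -0.035 -0.004]
```

View pics/crop0.png

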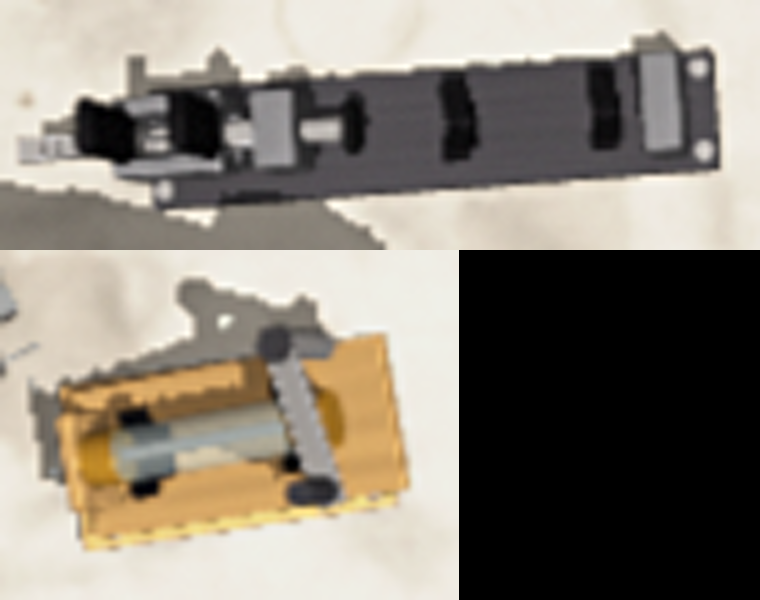

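```bash
cat >> h.py <<'E'
np.set_printoptions(precision=4,suppress=True)
def rel(p,Rt):
    T=tool(); d=T[:3,:3].T@(np.array(p)-T[:3,3])*1000; r=R.from_matrix(T[:3,:3].T@Rt).as_rotvec(degrees=True)
    print('shift',d.round(1),'turn',r.round(1)); return d,r
def slopeR(yaw,tilt=32):  # tool x=-slope dir, y=+rack y, z=-normal
    return R.from_euler('z',yaw).as_matrix()@np.array([[-1,0,0],[0,1,0],[0,0,-1.]])@R.from_euler('y',-tilt,degrees=True).as_matrix()
E
python3 - <<'E'
from h import *
rel([0.434,-0.06,0.24],slopeR(np.radians(-80.4)))
E
```

```text
shift [-418.4 -519.8   -8.8] turn [ 15.3 -29.4  53.9]
```

```bash
python3 -m crank '[[[-209,-260,-4],[8,-15,27]],[[-209,-260,-4],[8,-15,27]],[[-209,-260,-4],[8,-15,27]],[[-209,-260,-4],[8,-15,27]],[[-418,-520,-9],[15.3,-29.4,53.9]],[[-418,-520,-9],[15.3,-29.4,53.9]],[[-418,-520,-9],[15.3,-29.4,53.9]],[[-418,-520,-9],[15.3,-29.4,53.9]],[[-418,-520,-9],[15.3,-29.4,53.9]],[[-418,-520,-9],[15.3,-29.4,53.9]]]' 0; python3 -c "
from h import *
rel([0.434,-0.06,0.24],slopeR(np.radians(-80.4)))"
```

```text
t: 0.93
ee_pos: [0.3743, 0.1834, 0.2357]
eef_rot: [3.14, 0.559, 1.735]
wrist_force: [0.3, 0.4, 0.2]
width: -0.002
grasp_force: 0.0
shift [-214.1   19.   129. ] turn [-0.   0.  -0.2]
```

```bash
python3 -m crank '[[[-214,19,129],[0,0,0]],[[-214,19,129],[0,0,0]],[[-214,19,129],[0,0,0]],[[-214,19,129],[0,0,0]],[[-214,19,129],[0,0,0]],[[-214,19,129],[0,0,0]],[[-214,19,129],[0,0,0]],[[-214,19,129],[0,0,0]],[[-214,19,129],[0,0,0]]]' ; python3 -c "
from h import *
rel([0.434,-0.06,0.24],slopeR(np.radians(-80.4)))
grab('wrist','w1')"
```

```text
t: 1.68
ee_pos: [0.4343, -0.059, 0.2402]
eef_rot: [3.139, 0.556, 1.736]
wrist_force: [-0.1, 0.8, -0.9]
width: -0.001
grasp_force: 0.0
shift [-0.7 -0.5  0.7] turn [ 0.1 -0.1 -0.1]
```

View pics/w1.png

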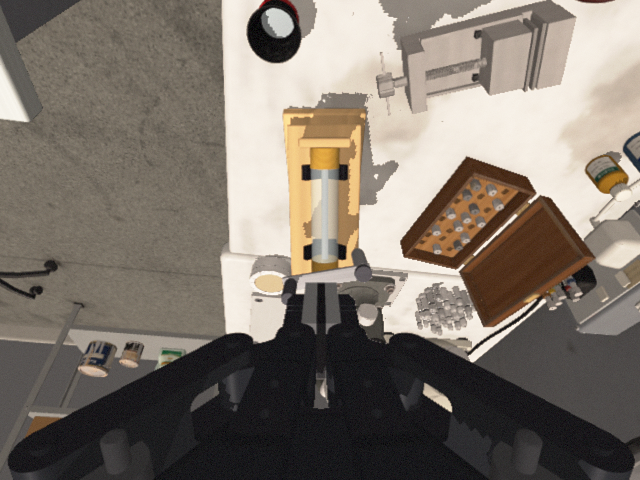

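The wrist view shows the tube from (325,150) to (325,270), the keeper pivot at (363,270) and the knob at (288,290). Next I'll fit the tube and board from the depth map.

```bash
cat > fit.py <<'E'
from h import *
D=load('w1'); P=cloud(D)
# board plane from points either side
B=np.vstack([P[190:235,295:303].reshape(-1,3),P[190:235,346:354].reshape(-1,3)]); B=B[~np.isnan(B).any(1)]
m=np.median(B,0); B=B[np.linalg.norm(B-m,axis=1)<.08]; m=B.mean(0); n=np.linalg.svd(B-m)[2][2]; n*=np.sign(n[2])
print('normal',n,'tilt',np.degrees(np.arccos(n[2])),'yaw',np.degrees(np.arctan2(-n[1],-n[0])),'res',np.std((B-m)@n))
h=(P-m)@n
Q=P[150:265,308:342].reshape(-1,3); hq=h[150:265,308:342].ravel(); k=(hq>.031)&(hq<.046); Q=Q[k]
c=Q.mean(0); a=np.linalg.svd(Q-c)[2][0]; a*=-np.sign(a[1])
print('axis',a,'elev',np.degrees(np.arcsin(a[2])),'yaw',np.degrees(np.arctan2(a[1],a[0])),len(Q),'topheight',np.percentile(hq[k],95))
s=(Q-c)@a; print('extent',np.percentile(s,[0,1,99,100]),c)
# column heights along the tube
for v in range(135,285,8): print(v,P[v,325],(h[v,325]*1000).round(1))
print('knob',[(v,u,P[v,u],(h[v,u]*1000).round(1)) for v,u in [(285,288),(292,288),(292,291),(285,291)]]); print('pivot',P[270,363],h[270,363])
E
python3 fit.py
```

```text
normal [-0.0914  0.523   0.8474] tilt 32.06608343349171 yaw -80.0908046427501 res 0.0007081439022664813
axis [ 0.1422 -0.8381  0.5266] elev 31.77883492925454 yaw -80.36973485980953 3134 topheight 0.0429769701036931
extent [-0.0489 -0.048   0.0526  0.0567] [ 0.4485 -0.1362  0.0952]
135 [ 0.4447 -0.1065  0.0286] -0.6
143 [ 0.4414 -0.0902  0.067 ] 40.7
151 [ 0.4421 -0.0944  0.0723] 42.9
159 [ 0.443  -0.0997  0.0761] 43.3
167 [ 0.4441 -0.1057  0.0789] 42.4
175 [ 0.4452 -0.1122  0.0813] 41.0
183 [ 0.446  -0.117   0.0861] 42.5
191 [ 0.447  -0.123   0.0894] 42.1
199 [ 0.4479 -0.1283  0.0937] 42.8
207 [ 0.449  -0.1349  0.0967] 41.8
215 [ 0.45   -0.1409  0.1004] 41.7
223 [ 0.4509 -0.1461  0.1051] 42.9
231 [ 0.4521 -0.1531  0.1081] 41.7
239 [ 0.4532 -0.1593  0.1121] 41.7
247 [ 0.4542 -0.1653  0.1164] 42.1
255 [ 0.455  -0.1705  0.1214] 43.5
263 [ 0.4565 -0.179   0.1238] 41.0
271 [ 0.4562 -0.1777  0.1338] 50.2
279 [ 0.4574 -0.1847  0.1376] 49.7
knob [(285, 288, array([ 0.4242, -0.1793,  0.1513]), np.float64(67.1)), (292, 288, array([ 0.4242, -0.1723,  0.1628]), np.float64(80.5)), (292, 291, array([ 0.4267, -0.1733,  0.1619]), np.float64(79.0)), (285, 291, array([ 0.4268, -0.1797,  0.1507]), np.float64(66.2))]
pivot [ 0.4883 -0.1673  0.1365] 0.05494305304257838
```

```bash
python3 -m crank '[[[-33,-33,30],[0,0,0]],[[-33,-33,65],[0,0,0]],[[-33,-33,105],[0,0,0]],[[-33,-33,130],[0,0,0]],[[-33,-33,146],[0,0,0]],[[-33,-33,146],[0,0,0]],[[-33,-33,146],[0,0,0]]]' ; cat >> h.py <<'E'
a_=np.array([.1444,-.8357,.5299]);y_=np.array([.9853,.1705,0]);n_=np.cross(a_,y_);n_/=np.linalg.norm(n_);n_*=np.sign(n_[2])
C=np.array([.4503,-.1462,.0898])
def slope(): d=tool()[:3,3]-C; return (np.array([d@a_,d@y_,d@n_])*1000).round(1)
E
python3 -c "
from h import *
print(slope())"
```

```text
t: 2.32
ee_pos: [0.4195, -0.1674, 0.1333]
eef_rot: [-3.141, 0.557, 1.74]
wrist_force: [0.0, 0.7, 1.0]
width: 0.001
grasp_force: 0.0
[ 36.3 -33.9  28.6]
```

```bash
python3 -m crank '[[[-12,1,0],[0,0,0]],[[-24,4,0],[0,0,0]],[[-36,10,0],[0,0,0]],[[-46,18,0],[0,0,0]],[[-54,28,0],[0,0,0]],[[-60,38,0],[0,0,0]],[[-64,46,0],[0,0,0]],[[-66,50,0],[0,0,0]],[[-66,50,0],[0,0,0]],[[-60,42,-10],[0,0,0]]]' ; python3 -m crank '[[[15,0,-40],[0,0,0]],[[40,-15,-75],[0,0,0]],[[70,-25,-100],[0,0,0]],[[90,-25,-100],[0,0,0]],[[90,-25,-100],[0,0,0]],[[90,-25,-100],[0,0,0]]]' 44; python3 -c "
from h import *
print(slope()); grab('wrist','w2')"
```

```text
t: 3.15
ee_pos: [0.4705, -0.2056, 0.1745]
eef_rot: [3.138, 0.557, 1.738]
wrist_force: [-0.1, -0.5, 0.1]
width: 0.003
grasp_force: 0.0
t: 3.65
ee_pos: [0.4227, -0.0814, 0.2118]
eef_rot: [3.139, 0.557, 1.741]
wrist_force: [0.2, -0.4, 0.3]
width: 0.518
grasp_force: 0.0
[  6.5 -16.1 139.8]
```

View pics/w2.png

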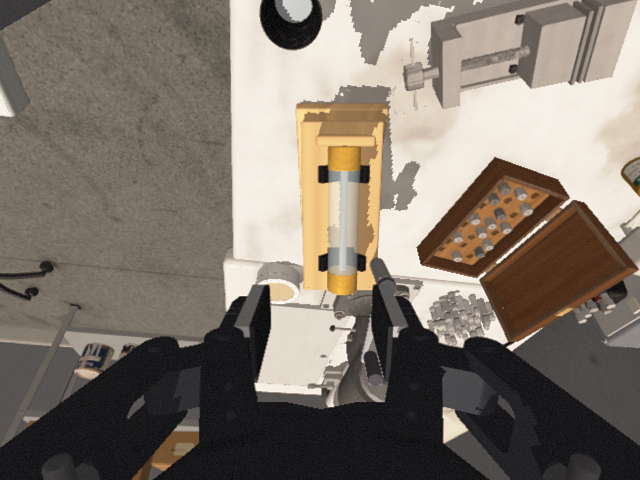

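The keeper has swung up the slope (knob at (373,365), pivot at (381,272)), so the tube is clear. I'll refine the tube centre.

```bash
python3 - <<'E'
from h import *
P=cloud(load('w2')).reshape(-1,3); q=np.stack([(P-C)@a_,(P-C)@y_,(P-C)@n_],-1)*1000
k=(abs(q[:,0])<58)&(abs(q[:,1])<20)&(q[:,2]>3)&(q[:,2]<18); q=q[k]
from scipy.optimize import least_squares
f=lambda p: np.hypot(q[:,1]-p[0]-p[1]*q[:,0], q[:,2]-p[2]-p[3]*q[:,0])-13
r=least_squares(f,[0,0,0,0],loss='soft_l1'); print(r.x,np.std(r.fun),len(q),np.percentile(q[:,0],[1,99]))
k2=(q[:,2]>11);print(np.percentile(q[k2,0],[0.5,99.5]))
E
```

```text
[ 0.0347 -0.0025 -0.5691 -0.0004] 0.7871968268845536 4302 [-57.5035  56.6553]
[-57.5446  57.411 ]
```

```bash
python3 -m crank '[[[6,16,20],[0,0,0]],[[6,16,60],[0,0,0]],[[6,16,95],[0,0,0]],[[6,16,125],[0,0,0]],[[6,16,145],[0,0,0]],[[6,16,157],[0,0,0]],[[6,16,159],[0,0,0]],[[6,16,159],[0,0,0]]]' ; python3 -c "
from h import *
print(slope())"
```

```text
t: 4.37
ee_pos: [0.4509, -0.1599, 0.073]
eef_rot: [-3.142, 0.558, 1.735]
wrist_force: [-0.6, 0.6, 0.2]
width: 0.515
grasp_force: 0.0
[  2.7  -1.8 -21.5]
```

```bash
python3 -m crank '[[[2.5,1.8,-2],[0,0,0]],[[2.5,1.8,-2],[0,0,0]],[[2.5,1.8,-2],[0,0,0]]]' 30;python3 -m crank '[[[0,0,0],[0,0,0]],[[0,0,0],[0,0,0]]]' 27;python3 -m crank '[[[0,0,0],[0,0,0]],[[0,0,0],[0,0,0]]]' 25.7;  python3 -c "
from h import *
print(slope())"
```

```text
t: 4.62
ee_pos: [0.4539, -0.1539, 0.0744]
eef_rot: [3.137, 0.556, 1.737]
wrist_force: [-0.3, 0.6, -0.4]
width: 0.353
grasp_force: 0.0
t: 4.78
ee_pos: [0.4536, -0.1543, 0.0742]
eef_rot: [3.137, 0.556, 1.737]
wrist_force: [0.3, 0.1, 0.6]
width: 0.317
grasp_force: 0.5
t: 4.95
ee_pos: [0.4541, -0.1541, 0.0742]
eef_rot: [3.137, 0.556, 1.737]
wrist_force: [1.9, 3.0, 4.9]
width: 0.299
grasp_force: 4.5
[ -1.1   2.4 -17.8]
```

```bash
python3 -m crank '[[[0,-1.5,0],[0,0,0]],[[0,-1.5,0],[0,0,0]]]' 25.2;python3 -m crank '[[[0,0,0],[0,0,0]],[[0,0,0],[0,0,0]]]' 24.5
```

```text
t: 5.12
ee_pos: [0.454, -0.154, 0.0742]
eef_rot: [3.135, 0.556, 1.737]
wrist_force: [4.8, 2.3, 4.0]
width: 0.298
grasp_force: 13.6
t: 5.28
ee_pos: [0.454, -0.154, 0.0743]
eef_rot: [3.135, 0.556, 1.737]
wrist_force: [4.2, 1.3, 5.3]
width: 0.291
grasp_force: 27.5
```

```bash
python3 -m crank '[[[0,1.5,0],[0,0,0]],[[0,1.5,-3],[0,0,0]],[[0,1.5,-10],[0,0,0]],[[0,1.5,-22],[0,0,0]],[[0,1.5,-40],[0,0,0]],[[0,1.5,-62],[0,0,0]],[[0,1.5,-85],[0,0,0]],[[0,1.5,-100],[0,0,0]],[[0,1.5,-100],[0,0,0]]]'; python3 -c "
from h import *
print(slope()); grab('side','s1'); grab('top','t1')
D=load('t1');c=cv2.resize(D['c'][222:272,150:302],None,fx=5,fy=5,interpolation=cv2.INTER_CUBIC)
s=cv2.resize(load('s1')['c'][120:330,220:420],None,fx=1.6,fy=1.6); o=np.zeros((590,760,3),np.uint8);o[:250]=c;o[250:586,:320]=s
cv2.imwrite('pics/c1.png',o)
P=cloud(D)
for u,v in [(177,247),(188,247),(168,250),(205,246),(220,247),(241,245),(271,243),(282,242),(278,243),(286,242),(172,244),(190,244)]: print(u,v,P[v,u])
for u in range(158,296,2): print(u,(P[238:256,u,2]*1000).round().astype(int))
"
```

```text
t: 6.03
ee_pos: [0.4445, -0.1011, 0.1603]
eef_rot: [3.136, 0.555, 1.736]
wrist_force: [-0.2, -0.0, -1.1]
width: 0.293
grasp_force: 27.3
[-1.2  2.  83.9]
177 247 [0.4812 0.3516 0.0639]
188 247 [0.4769 0.308  0.1173]
168 250 [0.4672 0.3503 0.1341]
205 246 [0.4844 0.2788 0.0718]
220 247 [0.4834 0.2428 0.064 ]
241 245 [0.4925 0.1955 0.0338]
271 243 [0.451  0.0659 0.4962]
282 242 [0.4584 0.0532 0.445 ]
278 243 [0.4529 0.0564 0.4803]
286 242 [0.5019 0.0791 0.0402]
172 244 [0.4847 0.3517 0.1032]
190 244 [0.4857 0.308  0.102 ]
158 [ 1  0 -2 -4  1 -6  2 -4 -3  4 -1 51 56 53 55 54  1 -1]
160 [ 2 -2 -3 -2 -1  0  2 -2 -4 -1 -1 52 53 53 53 53 -2 -1]
162 [-2  1 -4 -4  1 -4 -1 -4  2  1  4 55 53 53 55 54 -5  4]
164 [-2 -3 -3  0 -1 -1  0  2 -3 -2 -4 51 52 56 51 53  0  0]
166 [ -5   0  -3 132 133 136 135 135 132 136 134 138 133 137 133  48   1  -2]
168 [ -2   2   3  -4 131 133 134 130 131 135 133 135 134 132 134 119  -4  -1]
170 [ -1  -1   6   3 117 114 119 120 119 118 124 122 123 121 119 110   2   0]
172 [  5  -1  -2   0  78 101 103 106 105 106 102 104 103 104 104  97  91  71]
174 [-2 -3  3 70 77 73 
[... 5475 characters left out ...]
5                  418                  427
                  447                  453                  471
                  475                  478                  481]
292 [                  11                   12                    9
                    9                   10                   11
 -9223372036854775808                   11                   13
                  399                  411                  419
                  425                  429                  448
                  453                  456                  465]
294 [ -2  -1   0   3  -2   2  -2   3  -4 394 406 413 418 424 427 431 433 448]<string>:9: RuntimeWarning: invalid value encountered in cast
```

View pics/c1.png

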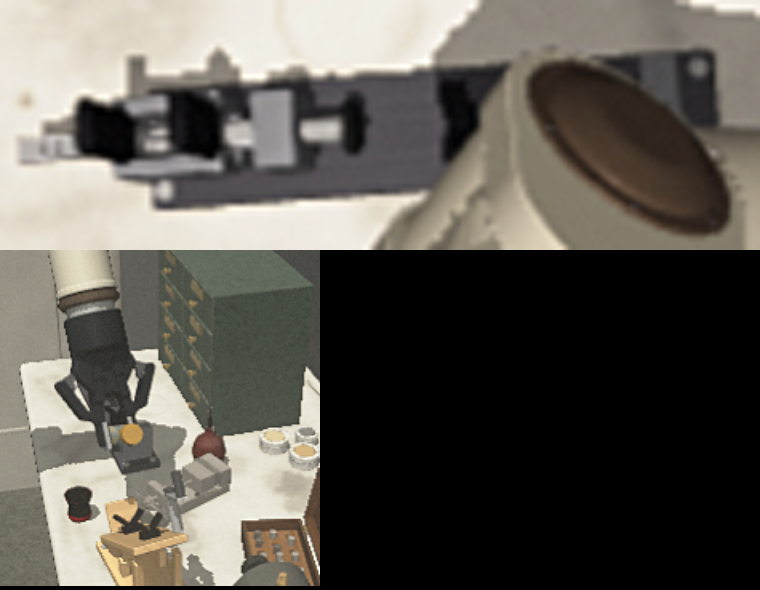

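The tube is held clear of the rack, horizontal in the gripper's frame. Next I'll fit the clamp geometry from the first top view.

```bash
cat > clampfit.py <<'E'
from h import *
P=cloud(load('top0')); W=P.reshape(-1,3)
k=(W[:,0]>.40)&(W[:,0]<.57)&(W[:,1]>.05)&(W[:,1]<.40)
W=W[k]; r=W[(W[:,2]>.006)&(W[:,2]<.018)]
mr=cv2.minAreaRect((r[:,:2]*1000).astype(np.float32)); print('rail',mr)
# yaw from the long edges: max/min x per y bin
ys=np.arange(.09,.24,.005); 
for nm,f in (('hi',np.max),('lo',np.min)):
    e=np.array([[y,f(r[abs(r[:,1]-y)<.003,0])] for y in ys]); p=np.polyfit(*e.T,1); res=e[:,1]-np.polyval(p,e[:,0]);g=abs(res)<.004;p=np.polyfit(*e[g].T,1); print(nm,p,'yaw',np.degrees(np.arctan(-p[0])),'x at .2',np.polyval(p,.2))
for nm,lo,hi,ya,yb in (('stop',.061,.075,.05,.12),('jaw',.064,.08,.225,.29),('handle',.128,.141,.28,.33),('trig',.128,.141,.33,.38),('Vs',.036,.055,.1,.21),('pad',.052,.068,.21,.245)):
    q=W[(W[:,2]>lo)&(W[:,2]<hi)&(W[:,1]>ya)&(W[:,1]<yb)]
    print(nm,len(q),'x',np.percentile(q[:,0],[2,98]),'y',np.percentile(q[:,1],[2,98]),'mean',q.mean(0))
E
python3 clampfit.py
```

```text
rail ((480.44085693359375, 223.24496459960938), (154.7635040283203, 346.31658935546875), 0.4790036678314209)
hi [-0.0148  0.5244] yaw 0.850377988709657 x at .2 0.5214037587025625
lo [-0.195  0.487] yaw 11.032783410784786 x at .2 0.448032782614833
stop 165 x [0.4762 0.5241] y [0.0788 0.1003] mean [0.5002 0.0886 0.067 ]
jaw 126 x [0.4622 0.5003] y [0.2703 0.2892] mean [0.4814 0.2795 0.0703]
handle 56 x [0.4657 0.492 ] y [0.306  0.3155] mean [0.4789 0.3106 0.1342]
trig 52 x [0.4624 0.4887] y [0.349  0.3581] mean [0.4747 0.3536 0.134 ]
Vs 123 x [0.4708 0.5158] y [0.114  0.2025] mean [0.4939 0.1603 0.0422]
pad 9 x [0.4745 0.4935] y [0.2431 0.2448] mean [0.4839 0.244  0.0588]
```

```bash
cat >> h.py <<'E'
YC=np.radians(5.5); yc=np.array([-np.sin(YC),np.cos(YC),0]); xc=np.array([np.cos(YC),np.sin(YC),0]); OC=np.array([.4884,.2121,0])
def cl(p): d=np.array(p)-OC; return np.array([d@xc,d@yc,d[2]])*1000
def cw(x,y,z): return OC+(x*xc+y*yc+np.array([0,0,z]))/1000
E
python3 -c "
from h import *
rel(cw(0,-47,155),slopeR(YC-np.pi/2,0)); rel([.46,.03,.19],slopeR(YC-np.pi/2,0))"
```

```text
shift [ 219.5   93.5 -132.3] turn [ 1.2 31.9  3.9]
shift [ 92.3  38.6 -94.5] turn [ 1.2 31.9  3.9]
```

```bash
python3 -m crank '[[[25,10,-32],[0,6,0]],[[55,24,-62],[0.5,12,1.5]],[[85,36,-90],[1,20,3]],[[115,50,-105],[1.2,26,3.9]],[[140,62,-115],[1.2,31.9,3.9]],[[165,72,-122],[1.2,31.9,3.9]],[[195,84,-128],[1.2,31.9,3.9]],[[219.5,93.5,-132],[1.2,31.9,3.9]],[[219.5,93.5,-132],[1.2,31.9,3.9]],[[219.5,93.5,-132],[1.2,31.9,3.9]]]'; python3 -m crank '[[[0,0,0],[0,0,0]],[[0,0,0],[0,0,0]]]'; python3 -c "
from h import *
print(cl(tool()[:3,3])); rel(cw(0,-47,155),slopeR(YC-np.pi/2,0)); grab('wrist','w3')"
```

```text
t: 6.97
ee_pos: [0.4918, 0.1651, 0.1522]
eef_rot: [-3.137, 0.001, 1.669]
wrist_force: [-0.9, -0.8, -0.2]
width: 0.293
grasp_force: 27.4
t: 7.13
ee_pos: [0.4931, 0.1632, 0.1541]
eef_rot: [-3.14, 0.001, 1.665]
wrist_force: [-0.7, -1.1, -0.5]
width: 0.294
grasp_force: 27.4
[ -0.0001 -49.14   154.0677]
shift [ 2.1 -0.  -0.9] turn [-0.1  0.1 -0.1]
```

View pics/w3.png

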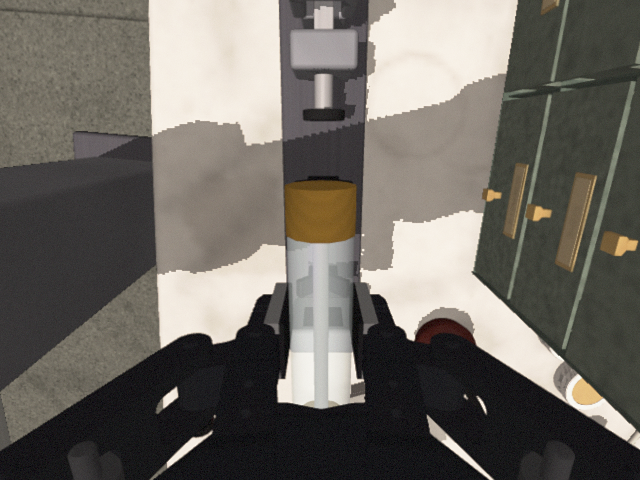

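The tube is parallel to the rail, with its upper collar at (321,185) and the pad at (323,113). I'll measure the tube, rail, jaw and pad in the clamp frame.

```bash
cat > m3.py <<'E'
from h import *
import sys
D=load(sys.argv[1]); P=cloud(D); d=P-OC; q=np.stack([d@xc,d@yc,d[...,2]],-1)*1000; q=q.reshape(-1,3); q=q[~np.isnan(q).any(1)]
def sel(x,y,z): return q[(q[:,0]>x[0])&(q[:,0]<x[1])&(q[:,1]>y[0])&(q[:,1]<y[1])&(q[:,2]>z[0])&(q[:,2]<z[1])]
r=sel((-45,45),(15,85),(7,17))
for y in range(20,80,10):
    s=r[abs(r[:,1]-y)<5]; print('rail',y,np.percentile(s[:,0],[.5,99.5]) if len(s) else None,end=';')
j=sel((-30,30),(30,92),(60,80)); print('\njaw',np.percentile(j,[1,99],axis=0).round(1).tolist(),len(j))
p=sel((-20,20),(10,50),(25,66)); print('pad',np.percentile(p,[1,50,99],axis=0).round(1).tolist(),len(p))
t=sel((-20,20),(-60,25),(150,200))
if len(t)>50:
    from scipy.optimize import least_squares
    f=lambda p: np.hypot(t[:,0]-p[0]-p[1]*(t[:,1]+30),t[:,2]-p[2]-p[3]*(t[:,1]+30))-13
    s=least_squares(f,[0,0,170,0],loss='soft_l1').x; print('tube x,yaw,z,pitch',s,'end',np.percentile(t[:,1],[1,99,99.8]))
E
python3 m3.py w3
```

```text
rail 20 [-32.0503  30.7702];rail 30 [-32.4575  31.1903];rail 40 [-32.1687  31.191 ];rail 50 [-31.8952  31.3748];rail 60 [-32.4316  31.1077];rail 70 [-32.0758  31.6477];
jaw [[-19.7, 32.1, 60.3], [19.1, 80.5, 71.9]] 3091
pad [[-13.5, 30.8, 41.0], [-0.5, 36.6, 54.3], [12.7, 49.6, 61.9]] 889
tube x,yaw,z,pitch [ -2.1084  -0.0059 170.5568  -0.0136] end [-58.8867   6.1791   6.2773]
```

```bash
python3 -m crank '[[[5.7,1.7,20],[0,0,0]],[[5.7,1.7,50],[0,0,0]],[[5.7,1.7,80],[0,0,0]],[[5.7,1.7,100],[0,0,0]],[[5.7,1.7,110],[0,0,0]],[[5.7,1.7,115],[0,0,0]],[[5.7,1.7,115],[0,0,0]],[[5.7,1.7,115],[0,0,0]]]'; python3 -c "
from h import *
print(cl(tool()[:3,3]))"; python3 -m crank '[[[0,0,2],[0,0,0]],[[0,0,4],[0,0,0]],[[0,0,4],[0,0,0]]]'; python3 -c "
from h import *
print(cl(tool()[:3,3]))"
```

```text
t: 7.85
ee_pos: [0.4956, 0.1711, 0.0408]
eef_rot: [3.14, -0.001, 1.667]
wrist_force: [-0.2, 0.6, -1.6]
width: 0.292
grasp_force: 27.4
[  3.2556 -41.4636  40.7619]
t: 8.1
ee_pos: [0.4952, 0.1714, 0.0364]
eef_rot: [3.14, -0.001, 1.668]
wrist_force: [-0.5, -0.1, -1.4]
width: 0.299
grasp_force: 27.4
[  2.83   -41.1744  36.3813]
```

```bash
python3 -m crank '[[[-2,-1,1.5],[0,0,0]],[[-2,-1,3],[0,0,0]],[[-2,-1,3],[0,0,0]]]'; python3 -m crank '[[[0,0,1],[0,0,0]],[[0,0,1.5],[0,0,0]],[[0,0,1.5],[0,0,0]]]';  python3 -c "
from h import *
print(cl(tool()[:3,3]))"
```

```text
t: 8.35
ee_pos: [0.4937, 0.1688, 0.0326]
eef_rot: [3.142, -0.0, 1.667]
wrist_force: [-0.5, -0.4, -1.8]
width: 0.296
grasp_force: 27.4
t: 8.6
ee_pos: [0.4938, 0.1691, 0.0311]
eef_rot: [3.141, -0.0, 1.668]
wrist_force: [0.5, 0.3, -0.8]
width: 0.295
grasp_force: 27.4
[  1.2733 -43.3117  31.1279]
```

```bash
python3 -m crank '[[[0,0,0.7],[0,0,0]],[[0,0,0.7],[0,0,0]]]'; python3 -m crank '[[[0,0,0.7],[0,0,0]],[[0,0,0.7],[0,0,0]]]'; python3 -m crank '[[[0,0,0.7],[0,0,0]],[[0,0,0.7],[0,0,0]]]'
```

```text
t: 8.77
ee_pos: [0.4941, 0.1692, 0.0307]
eef_rot: [3.141, -0.001, 1.667]
wrist_force: [-0.4, -0.7, -1.0]
width: 0.295
grasp_force: 27.6
t: 8.93
ee_pos: [0.4941, 0.1692, 0.0305]
eef_rot: [3.141, -0.001, 1.667]
wrist_force: [-1.8, -0.5, 6.2]
width: 0.294
grasp_force: 28.1
t: 9.1
ee_pos: [0.4942, 0.1693, 0.0305]
eef_rot: [3.141, -0.001, 1.667]
wrist_force: [-3.5, -1.3, 12.3]
width: 0.294
grasp_force: 28.7
```

```bash
python3 -m crank '[[[0,-0.5,-1],[0,0,0]],[[0,-0.5,-1],[0,0,0]]]' 25.2; python3 -m crank '[[[0,0,0],[0,0,0]],[[0,0,0],[0,0,0]]]' 27; python3 -m crank '[[[0,0,0],[0,0,0]],[[0,0,0],[0,0,0]],[[0,0,0],[0,0,0]],[[0,0,0],[0,0,0]]]' 46;python3 -m crank '[[[0,0,-8],[0,0,0]],[[0,0,-25],[0,0,0]],[[0,0,-55],[0,0,0]],[[0,0,-90],[0,0,0]],[[0,0,-130],[0,0,0]],[[0,0,-160],[0,0,0]],[[0,0,-160],[0,0,0]],[[0,0,-160],[0,0,0]]]';  python3 -c "
from h import *
print(cl(tool()[:3,3])); grab('wrist','w4')"; python3 m3.py w4
```

```text
t: 9.27
ee_pos: [0.4939, 0.1692, 0.0307]
eef_rot: [3.14, -0.001, 1.667]
wrist_force: [-0.1, -0.2, 2.4]
width: 0.296
grasp_force: 20.2
t: 9.43
ee_pos: [0.4935, 0.1692, 0.0301]
eef_rot: [3.141, -0.001, 1.668]
wrist_force: [0.7, 0.5, 0.2]
width: 0.322
grasp_force: 0.3
t: 9.77
ee_pos: [0.4932, 0.169, 0.03]
eef_rot: [-3.142, -0.0, 1.668]
wrist_force: [-0.5, -0.4, 0.3]
width: 0.539
grasp_force: 0.0
t: 10.43
ee_pos: [0.4949, 0.1696, 0.1929]
eef_rot: [3.136, -0.002, 1.667]
wrist_force: [0.5, -0.4, -1.4]
width: 0.536
grasp_force: 0.0
[  2.3498 -42.9663 192.9236]
rail 20 [-32.0189  30.7929];rail 30 [-32.1457  30.9642];rail 40 [-32.3895  31.2092];rail 50 [-32.1065  30.9449];rail 60 [-32.0203  31.5959];rail 70 [-32.4797  31.3705];
jaw [[-20.1, 33.0, 60.3], [19.0, 80.3, 72.0]] 2099
pad [[-13.7, 10.3, 37.8], [-1.0, 35.9, 54.4], [12.8, 49.7, 61.7]] 733
```

View pics/w4.png

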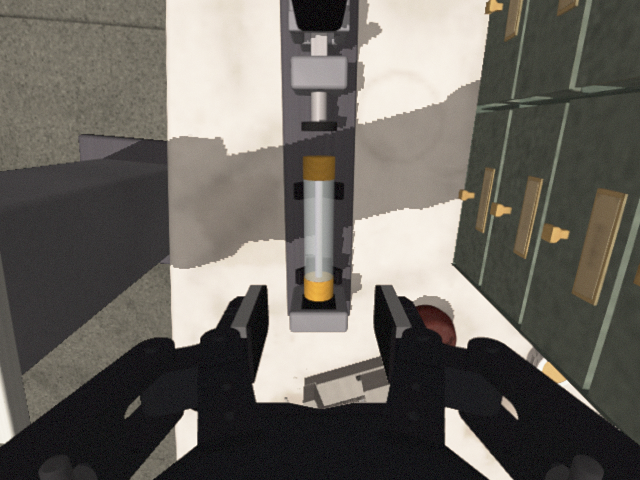

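The tube lies in both V rests, collars at (320,165) and (318,288), clear of the stop at (318,320) and the pad at (320,126). Next is the trigger.

```bash
python3 -c "
from h import *
print(manip.observe()['joints'])
for s in (0,np.pi): 
  Rt=R.from_euler('z',YC+s).as_matrix()@np.diag([1,-1,-1.]); rel(cw(-.4,115.5,190),Rt)"
```

```text
[-0.3895  0.2863  0.0096  1.9256 -0.0038  0.9277 -0.2813]
shift [158.9  -1.2   1.1] turn [ 0.  -0.1 90. ]
shift [158.9  -1.2   1.1] turn [  0.1   0.  -90. ]
```

```bash
python3 -m crank '[[[30,0,0],[0,0,-7]],[[60,0,0],[0,0,-14]],[[90,0,0],[0,0,-21]],[[110,0,0],[0,0,-28]],[[130,-1,0],[0,0,-35]],[[145,-1,1],[0,0,-42]],[[159,-1,1],[0,0,-49]],[[159,-1,1],[0,0,-56]],[[159,-1,1],[0,0,-63]],[[159,-1,1],[0,0,-70]]]' 75; python3 -m crank '[[[0,0,0],[0,0,-7]],[[0,0,0],[0,0,-14]],[[0,0,0],[0,0,-20]],[[0,0,0],[0,0,-20]],[[0,0,0],[0,0,-20]],[[0,0,0],[0,0,-20]]]'; python3 -c "
from h import *
grab('wrist','w5'); Rt=R.from_euler('z',YC+np.pi).as_matrix()@np.diag([1,-1,-1.]); rel(cw(-.4,115.5,98),Rt); print(manip.observe()['joints'])"
```

```text
t: 11.32
ee_pos: [0.4754, 0.3267, 0.1868]
eef_rot: [-3.139, -0.003, 2.896]
wrist_force: [-0.2, -0.4, 0.0]
width: 0.879
grasp_force: 0.0
t: 11.82
ee_pos: [0.4764, 0.3267, 0.1881]
eef_rot: [-3.141, -0.002, -3.048]
wrist_force: [0.2, 0.0, -0.2]
width: 0.879
grasp_force: 0.0
shift [-0.5  0.2 90.4] turn [-0.  -0.1 -0.1]
[-0.3748  0.4081 -0.3451  1.7797  0.1616  0.9826  0.8811]
```

View pics/w5.png

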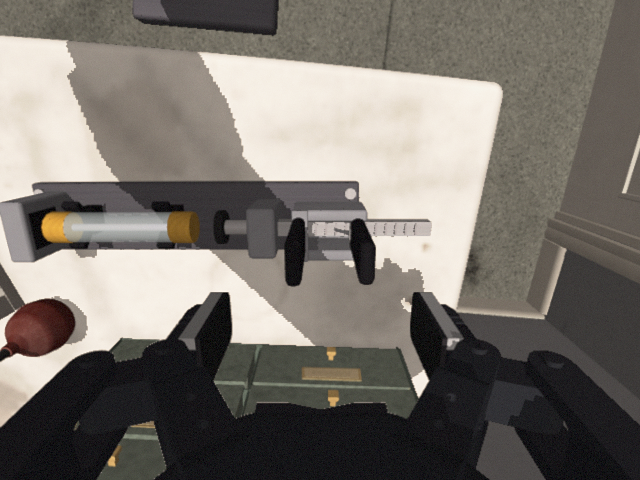

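The tube, pad (220,227), jaw (262,230), handle (294,250) and trigger (362,250) are all in view, so jaw progress can be tracked from here.

```bash
cat > m5.py <<'E'
from h import *
import sys
if len(sys.argv)>2: grab('wrist',sys.argv[1])
P=cloud(load(sys.argv[1])); d=P-OC; q=np.stack([d@xc,d@yc,d[...,2]],-1)*1000; q=q.reshape(-1,3); q=q[~np.isnan(q).any(1)]
def sel(n,x,y,z):
    s=q[(q[:,0]>x[0])&(q[:,0]<x[1])&(q[:,1]>y[0])&(q[:,1]<y[1])&(q[:,2]>z[0])&(q[:,2]<z[1])]; print(n,len(s),np.percentile(s,[2,50,98],axis=0).round(1).tolist() if len(s) else ''); return s
sel('handle',(-20,20),(85,125),(110,142)); sel('trig',(-20,20),(126,160),(110,142))
sel('jawtop',(-24,24),(-10,92),(66,76))
s=q[(abs(q[:,0])<6)&(q[:,2]>50)&(q[:,2]<66)&(q[:,1]>-118)&(q[:,1]<90)]
# profile of top height along y
for y in range(-120,92,3):
    t=s[abs(s[:,1]-y)<1.5]; print((y,round(float(np.percentile(t[:,2],90)),0)) if len(t) else (y,None),end=' ')
p=sel('\npadrim',(-16,16),(-5,45),(58.5,64)); sel('tubetop',(-5,5),(-115,16),(59,63.5))
E
python3 m5.py w5
```

```text
handle 959 [[-15.4, 94.7, 112.8], [-4.3, 100.1, 134.1], [12.0, 104.3, 136.3]]
trig 964 [[-14.3, 138.2, 111.7], [-4.0, 142.0, 134.0], [11.1, 147.8, 136.2]]
jawtop 1423 [[-20.0, 59.9, 67.5], [-1.9, 70.6, 70.2], [17.3, 80.7, 71.6]]
(-120, None) (-117, 66.0) (-114, 64.0) (-111, 56.0) (-108, 60.0) (-105, 61.0) (-102, 61.0) (-99, 61.0) (-96, 61.0) (-93, 61.0) (-90, 61.0) (-87, 60.0) (-84, 60.0) (-81, 60.0) (-78, 60.0) (-75, 60.0) (-72, 60.0) (-69, 60.0) (-66, 60.0) (-63, 60.0) (-60, 60.0) (-57, 60.0) (-54, 60.0) (-51, 60.0) (-48, 60.0) (-45, 60.0) (-42, 60.0) (-39, 60.0) (-36, 60.0) (-33, 60.0) (-30, 60.0) (-27, 60.0) (-24, 60.0) (-21, 60.0) (-18, 60.0) (-15, 60.0) (-12, 60.0) (-9, 60.0) (-6, 60.0) (-3, 61.0) (0, 61.0) (3, 60.0) (6, 61.0) (9, 61.0) (12, 60.0) (15, None) (18, None) (21, None) (24, None) (27, None) (30, 59.0) (33, 62.0) (36, 62.0) (39, 60.0) (42, 54.0) (45, 54.0) (48, 54.0) (51, 54.0) (54, 54.0) (57, 54.0) (60, None) (63, None) (66, None) (69, None) (72, None) (75, None) (78, None) (81, 61.0) (84, 54.0) (87, 54.0) (90, 54.0) 
padrim 474 [[-7.7, -4.6, 58.6], [-1.1, 8.1, 59.9], [6.6, 37.6, 61.6]]
tubetop 1353 [[-4.7, -114.1, 59.0], [-0.6, -48.3, 59.8], [4.4, 10.4, 61.5]]
```

```bash
python3 -m crank '[[[0,0,25],[0,0,0]],[[0,0,55],[0,0,0]],[[0,0,78],[0,0,0]],[[0,0,88],[0,0,0]],[[0,0,90],[0,0,0]],[[0,0,90],[0,0,0]],[[0,0,90],[0,0,0]]]'; python3 -c "
from h import *
print(cl(tool()[:3,3]))"
```

```text
t: 12.45
ee_pos: [0.4778, 0.328, 0.1005]
eef_rot: [3.14, 0.002, -3.045]
wrist_force: [0.7, 0.1, 0.9]
width: 0.875
grasp_force: 0.0
[  0.5416 116.3983 100.4876]
```

```bash
python3 -m crank '[[[0,0.8,0],[0,0,0]],[[0,0.8,0],[0,0,0]],[[0,0.8,0],[0,0,0]],[[0,0.8,0],[0,0,0]],[[0,0.8,0],[0,0,0]]]' 42; python3 -m crank '[[[0,0,0],[0,0,0]],[[0,0,0],[0,0,0]]]'; python3 m5.py w6 1 | grep -E 'jaw|padrim'; python3 -c "
from h import *
print(cl(tool()[:3,3]))"
```

```text
t: 12.87
ee_pos: [0.4785, 0.3265, 0.1022]
eef_rot: [-3.14, 0.003, -3.047]
wrist_force: [-3.4, -7.5, 15.6]
width: 0.495
grasp_force: 22.1
t: 13.03
ee_pos: [0.4785, 0.3265, 0.1022]
eef_rot: [-3.14, 0.003, -3.047]
wrist_force: [-4.2, -6.3, 16.5]
width: 0.495
grasp_force: 22.0
jawtop 2670 [[-20.2, 56.3, 67.0], [-3.8, 66.1, 70.2], [16.8, 76.5, 71.6]]
padrim 968 [[-8.1, -4.3, 58.6], [-1.2, 8.9, 59.9], [6.4, 33.8, 61.6]]
[  1.0424 114.7914 102.2089]
```

```bash
Z5='[[[0,0,0],[0,0,0]],[[0,0,0],[0,0,0]],[[0,0,0],[0,0,0]],[[0,0,0],[0,0,0]],[[0,0,0],[0,0,0]]]'; python3 -m crank '[[[0,0,-1],[0,0,0]],[[0,0,-1],[0,0,0]],[[0,0,-1],[0,0,0]],[[0,0,-1],[0,0,0]],[[0,0,-1],[0,0,0]]]' 73; python3 -m crank '[[[0,0,0],[0,0,0]],[[0,0,0],[0,0,0]],[[0,0,0],[0,0,0]],[[0,0,0],[0,0,0]],[[0,0,0],[0,0,0]],[[0,0,0],[0,0,0]]]' 42; python3 m5.py w7 1 | grep -E 'jaw|padrim'; python3 -m crank '[[[0,0,0],[0,0,0]],[[0,0,0],[0,0,0]],[[0,0,0],[0,0,0]],[[0,0,0],[0,0,0]],[[0,0,0],[0,0,0]]]' 73;python3 m5.py w8 1 | grep -E 'jaw|trig'
```

```text
t: 13.5
ee_pos: [0.4769, 0.3276, 0.1]
eef_rot: [-3.141, -0.0, -3.045]
wrist_force: [0.4, -0.6, 0.0]
width: 0.854
grasp_force: 0.0
t: 14.0
ee_pos: [0.4775, 0.3264, 0.1021]
eef_rot: [-3.14, 0.001, -3.046]
wrist_force: [-4.6, -7.3, 16.9]
width: 0.5
grasp_force: 22.2
jawtop 2811 [[-20.2, 48.5, 67.1], [-2.7, 59.0, 70.2], [17.4, 68.6, 71.5]]
padrim 949 [[-8.1, -4.3, 58.6], [-1.1, 8.9, 59.9], [6.5, 26.0, 61.8]]
t: 14.47
ee_pos: [0.4768, 0.3275, 0.0998]
eef_rot: [-3.141, -0.0, -3.045]
wrist_force: [-0.1, -0.2, 0.2]
width: 0.854
grasp_force: 0.0
trig 5029 [[-14.2, 138.3, 111.6], [-7.1, 145.6, 132.0], [9.8, 159.0, 140.7]]
jawtop 2297 [[-20.4, 48.3, 67.0], [-6.6, 58.0, 70.2], [11.6, 68.6, 71.6]]
```

```bash
for i in 1; do :; done; python3 -m crank '[[[0,0,0],[0,0,0]],[[0,0,0],[0,0,0]],[[0,0,0],[0,0,0]],[[0,0,0],[0,0,0]],[[0,0,0],[0,0,0]],[[0,0,0],[0,0,0]]]' 42; python3 -m crank '[[[0,0,0],[0,0,0]],[[0,0,0],[0,0,0]],[[0,0,0],[0,0,0]],[[0,0,0],[0,0,0]],[[0,0,0],[0,0,0]]]' 73;python3 m5.py w9 1 | grep -E 'jaw|pad|tube';  python3 -m crank '[[[0,0,0],[0,0,0]],[[0,0,0],[0,0,0]],[[0,0,0],[0,0,0]],[[0,0,0],[0,0,0]],[[0,0,0],[0,0,0]],[[0,0,0],[0,0,0]]]' 42; python3 -m crank '[[[0,0,0],[0,0,0]],[[0,0,0],[0,0,0]],[[0,0,0],[0,0,0]],[[0,0,0],[0,0,0]],[[0,0,0],[0,0,0]]]' 73;python3 m5.py w10 1
```

```text
t: 15.02
ee_pos: [0.4775, 0.3264, 0.1022]
eef_rot: [-3.14, 0.001, -3.046]
wrist_force: [-4.9, -6.8, 16.9]
width: 0.496
grasp_force: 22.2
t: 15.43
ee_pos: [0.4769, 0.3275, 0.0999]
eef_rot: [-3.141, -0.0, -3.045]
wrist_force: [0.2, -0.3, 0.0]
width: 0.853
grasp_force: 0.0
jawtop 2660 [[-20.3, 40.5, 66.9], [-4.7, 50.5, 70.2], [15.5, 61.2, 71.6]]
padrim 932 [[-8.1, -4.4, 58.6], [-1.2, 8.2, 60.0], [6.6, 18.4, 61.7]]
tubetop 1777 [[-4.8, -62.5, 59.0], [-0.7, -19.9, 59.8], [4.3, 14.7, 61.4]]
t: 15.98
ee_pos: [0.4775, 0.3264, 0.1022]
eef_rot: [-3.14, 0.001, -3.046]
wrist_force: [-4.9, -7.6, 18.4]
width: 0.499
grasp_force: 22.4
t: 16.4
ee_pos: [0.4769, 0.3275, 0.0998]
eef_rot: [-3.141, -0.0, -3.045]
wrist_force: [0.6, -0.2, -0.4]
width: 0.854
grasp_force: 0.0
handle 2874 [[-15.5, 94.9, 111.5], [-6.5, 100.5, 133.7], [11.3, 104.3, 136.1]]
trig 5037 [[-14.2, 138.3, 111.6], [-7.0, 145.6, 132.0], [9.8, 159.1, 140.7]]
jawtop 2914 [[-20.3, 32.6, 66.9], [-3.1, 43.4, 70.2], [16.8, 53.5, 71.6]]
(-120, None) (-117, None) (-114, None) (-111, None) (-108, None) (-105, None) (-102, None) (-99, None) (-96, 
[... 157 characters left out ...]
0.0) (-54, 60.0) (-51, 60.0) (-48, 60.0) (-45, 60.0) (-42, 60.0) (-39, 60.0) (-36, 60.0) (-33, 60.0) (-30, 60.0) (-27, 60.0) (-24, 60.0) (-21, 60.0) (-18, 60.0) (-15, 60.0) (-12, 60.0) (-9, 61.0) (-6, 61.0) (-3, 61.0) (0, 61.0) (3, 61.0) (6, 62.0) (9, 62.0) (12, 61.0) (15, 54.0) (18, 54.0) (21, 54.0) (24, 54.0) (27, None) (30, None) (33, None) (36, None) (39, None) (42, None) (45, None) (48, None) (51, None) (54, 64.0) (57, 54.0) (60, 54.0) (63, 54.0) (66, 54.0) (69, 54.0) (72, 54.0) (75, 55.0) (78, 55.0) (81, 54.0) (84, 55.0) (87, 54.0) (90, 54.0) 
padrim 739 [[-8.2, -4.6, 58.5], [-1.3, 5.6, 60.0], [6.9, 12.8, 62.0]]
tubetop 1686 [[-4.8, -62.4, 59.0], [-0.8, -20.5, 59.9], [4.3, 12.1, 61.6]]
```

View pics/w10.png

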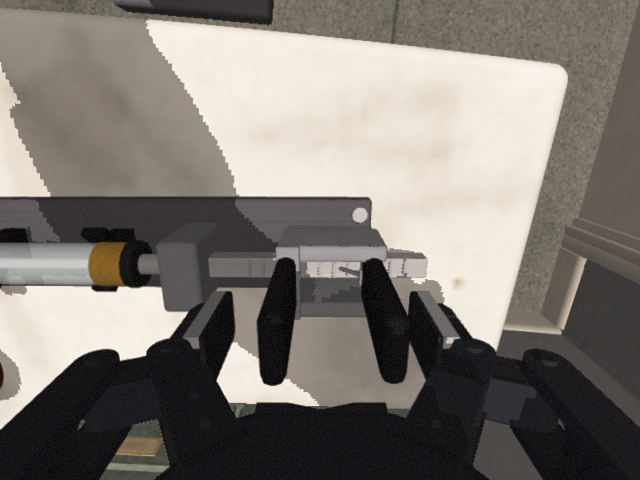

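The pad is on the tube (collar/pad contact at (122,264)) and its spring is in by about 2 mm. One more full squeeze should bring it to about 10 mm.

```bash
python3 -m crank '[[[0,0,0],[0,0,0]],[[0,0,0],[0,0,0]],[[0,0,0],[0,0,0]],[[0,0,0],[0,0,0]],[[0,0,0],[0,0,0]],[[0,0,0],[0,0,0]]]' 42; python3 -m crank '[[[0,0,0],[0,0,0]],[[0,0,0],[0,0,0]],[[0,0,0],[0,0,0]],[[0,0,0],[0,0,0]],[[0,0,0],[0,0,0]],[[0,0,0],[0,0,0]]]' 74;python3 m5.py w11 1 | grep -E 'jaw|pad'
```

```text
t: 16.95
ee_pos: [0.4775, 0.3264, 0.1023]
eef_rot: [-3.14, 0.001, -3.046]
wrist_force: [-5.6, -8.2, 18.4]
width: 0.503
grasp_force: 23.7
t: 17.45
ee_pos: [0.4769, 0.3276, 0.0999]
eef_rot: [-3.141, -0.0, -3.045]
wrist_force: [-0.0, 0.9, -0.2]
width: 0.869
grasp_force: 0.0
jawtop 2951 [[-20.3, 25.4, 66.7], [-2.6, 36.3, 70.2], [17.5, 45.7, 71.5]]
padrim 730 [[-8.3, -4.6, 58.6], [-1.2, 6.0, 60.0], [6.9, 12.7, 61.8]]
```

```bash
python3 -m crank '[[[0,0,-15],[0,0,0]],[[0,0,-40],[0,0,0]],[[0,0,-70],[0,0,0]],[[0,0,-100],[0,0,0]],[[0,0,-120],[0,0,0]],[[0,0,-120],[0,0,0]],[[0,0,-120],[0,0,0]]]'; python3 m5.py w12 1 | grep -E 'jaw|tubetop|trig|pad'
```

```text
t: 18.08
ee_pos: [0.4777, 0.3283, 0.2216]
eef_rot: [3.14, 0.003, -3.045]
wrist_force: [-0.6, -1.0, -0.9]
width: 0.866
grasp_force: 0.0
trig 703 [[-14.2, 138.2, 111.4], [-3.3, 142.1, 134.1], [11.5, 147.7, 136.1]]
jawtop 1138 [[-20.0, 25.0, 67.0], [-2.0, 35.5, 70.2], [18.0, 45.1, 71.8]]
padrim 299 [[-8.4, -4.6, 58.6], [-1.1, 5.5, 59.9], [6.8, 12.8, 62.1]]
tubetop 1158 [[-4.8, -113.6, 59.0], [-0.6, -48.7, 59.8], [4.2, 11.3, 62.1]]
```

View pics/w12.png

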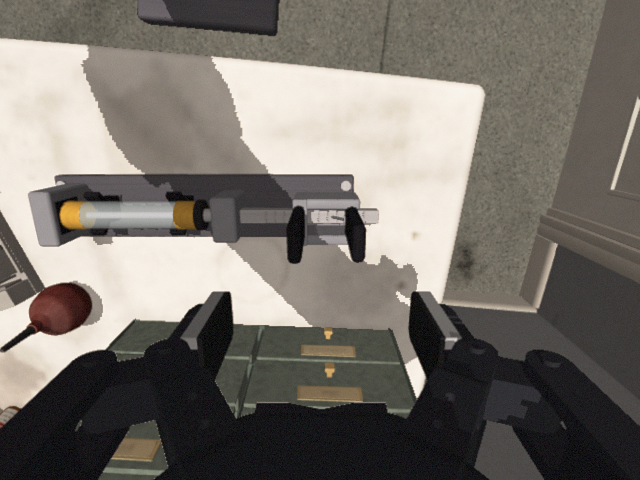

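The tube lies home against the stop at (60,215), held by the pad at (200,215). The trigger has sprung back and the gripper is clear of everything.

```bash
python3 -c "
from cell import manip
print(manip.job_done())"
```

```text
the job is handed in; nothing more can be done
None
```

The job is handed in at about 18 s: the keeper is swung clear, and the tube is held against the fixed stop with the pad spring about 10 mm in; I did not touch the loupe, tin or blower, and the hand-in gave no verdict.

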